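Load the weighed spool on the slide and index it to the camera

TASK

Lift the weighed orange spool off the balance pan and lower it gently over the steel spindle of the carrier until it sits flat on the carrier. Push the carrier along its rail to the next station, in front of the camera, so that it rests in the detent there, then press the green button fully and let go of it to take the picture. Do not knock the balance, and leave the other things on the bench where they stand.

Things in the scene. Friction and masses are not known exactly. Their poses are not given: they have to be found in the camera images.
- spool: The spool to load: white flanges 56 mm across, 5 mm thick, at both ends, orange winding 46 mm across between, 45 mm tall, straight 19.5 mm bore along its axis, 0.17 to 0.34 kg. Stands upright on the balance pan at the start. Origin: centre of its underside, z up its axis. The spools with yellow flanges are not wanted.
- pan (a point): Centre of the top of the balance's round steel pan (120 mm across, 72 mm above the bench). The balance is a white box 245 mm long and 190 mm wide, 54 mm high, its keypad rising to about 66 mm, towards its own -x side; it is fixed to the bench. Axes are the balance's: x from keypad to pan, z up.
- spindle_foot (a point): Foot of the upright steel spindle (16 mm across, 58 mm tall, top 10 mm tapered to 6 mm) on the carrier's aluminium deck, 50 mm above the bench; a mounted spool's underside sits here. Axes: x across the rail, away from the grip, y along the rail towards the loading end, z up. The deck reaches 110 mm to -x, 45 mm to +x, 44 mm to either side along y.
- grip_top (a point): Centre of the top of the red upright push grip that stands on the carrier's deck: a cylinder 22 mm across and 48 mm tall (foot on the deck, top 98 mm above the bench), 92 mm from the spindle axis towards -x of the slide. It moves with the carrier and can be pinched from above or pushed from the side.
- carrier (a joint): Place of the carrier on its rail (m), growing towards the slide's -y: 0 in the loading detent (the start), 0.130 in the camera detent, 0.260 in the unloading detent; stops at -0.012 and 0.272. About 0.6 kg, friction about 1 N. A sprung roller drops into a notch at each station: some 6 N pushes it out; within 3 mm of a notch it is drawn in and centred.
- station_load (a point): Where spindle_foot stands when the carrier is in the loading detent (green plate on the base). Fixed to the slide's base; axes are the slide's: y along the rail towards the loading end, x across it away from the operator's side, z up.
- station_camera (a point): Where spindle_foot stands when the carrier is in the detent of the next station, in front of the camera (blue plate on the base), 130 mm from the loading station. The camera and its ring light stand behind the rail here, from 55 mm to 170 mm to +x of this point, up to 0.20 m above the bench. Fixed to the base, same axes.
- station_unload (a point): Where spindle_foot stands when the carrier is in the third, unloading detent (grey plate on the base), 130 mm beyond the camera station: not wanted. Fixed to the base, same axes.
- shoot_top (a point): Centre of the top of the green push button, 26 mm across, 50 mm above the bench, facing up, on a light grey box 66 mm square and 28 mm high, in front of the rail. The box is fixed to the slide's base.
- shoot (a joint): Travel of the green button in m: 0 when out, 0.006 fully pressed. A spring returns it; fully down takes about 5 N. The picture is taken at 0.004 or more.
- balance: The white precision balance, fixed; origin at the centre of its underside, on the bench. Its pan centre is 35 mm to its own +x.
- spool_blue: Bystander: spool with yellow flanges and blue winding, 56 mm across, 45 mm tall, loose. Origin: centre of the underside.
- spool_grey: Bystander: spool with yellow flanges and grey winding, same size, loose. Origin: centre of the underside.
- spool_empty: Bystander: empty spool with yellow flanges and a bare black barrel, same size, loose. Origin: centre of the underside.
- weight: Bystander: steel calibration weight, 38 mm across, 66 mm tall, loose. Origin: centre of the underside.
- tweezers: Bystander: steel tweezers lying flat, about 100 mm long, 4 mm thick, loose. Origin: near its middle, on the bench.
- jar: Bystander: white jar with a blue cap, 68 mm across, 105 mm tall, loose. Origin: centre of the underside.
- beaker: Bystander: glass beaker, 70 mm across, 85 mm tall, loose. Origin: centre of the underside.
Not all that is in view belongs to the job. Leave any brown, purple or turquoise look-alike of the spool alone.

How it is judged (in metres and radians):
On the way, in this order (a step that is already met when the one before it is completed fails the run):
1. the orange spool sits fully down on the carrier, over its spindle (z of spool in the frame of spindle_foot between -0.002 and 0.002 m and horizontal distance between spool and spindle_foot below 0.004 m and angle between the z axis of spool and the z axis of spindle_foot, either way round below 0.06 rad), for 0.2 s.
2. the carrier, with the spool on it, is at the camera station (within 2.5 mm of its detent) (value of joint carrier between 0.1275 and 0.1325 m and horizontal distance between spool and spindle_foot below 0.004 m and z of spool in the frame of spindle_foot below 0.003 m), for 0.3 s.
3. the green button is pressed at least 4 mm while the carrier stands at the camera station (value of joint shoot above 0.004 m and value of joint carrier between 0.1275 and 0.1325 m), for 0.05 s.
At the end, for the whole second after the job is handed in: The carrier rests in the camera station's detent (joint 0.130 within 2.5 mm); the orange spool sits on it over the spindle, its underside within 2 mm of the deck, within 4 mm of the spindle axis and 0.06 rad of upright, at rest; the green button has come back up (less than 2 mm down) (all of step 1 and value of joint carrier between 0.1275 and 0.1325 m and linear speed of spool below 0.01 m/s and value of joint shoot below 0.002 m); the robot touches nothing.
It fails at once if the orange spool is dropped or flung: it moves faster than 0.5 m/s with no finger on it (linear speed of spool above 0.5 m/s and contact force between spool and the fingers below 0.05 N).
It fails at once if the balance is knocked or leaned on by the robot (over 20 N) (contact force between balance and the fingers above 20 N or contact force between balance and the arm above 20 N).
It fails at once if another thing on the bench (yellow-flanged spools, weight, tweezers, jar, beaker) is moved by more than 20 mm (distance of any of spool_blue, spool_grey, spool_empty, weight, tweezers, jar, beaker from where it was at the start of the episode above 0.02 m).
It also fails if it takes over 72 s, if anything falls off the work surface, if the arm or the gripper's body presses on something with over 40 N, if the wrist force passes 120 N, or if a joint passes its speed limit or range.

ROBOT

A 6-joint arm with a two-finger parallel gripper is mounted at the origin on the work surface. World frame = base frame: x ahead of the robot, y to its left, z up, the work surface at z = 0. Lengths are in mm, angles in rad, forces in N, time in s.
With the tool pointing down it reaches from about 275 to 1000 mm from the base axis. Payload 8.4 kg.
Tool frame: the origin (TCP) lies at the very end of the fingers, on their centre line; the grasp point (between the pads) lies 19 mm behind it; z points along the fingers, y is the line along which they close (so a half turn about z gives the same grasp; the last joint's range is limited). The gripper opens to 85 mm and grips with 20 to 120 N. Pads are 22 mm wide; open, the fingers measure 114 mm over their backs; the gripper's body (76 mm by 85 mm) begins 54 mm behind the grasp point. The pads swing forward as they close: fully open they stand 13 mm farther back than shut.
Start: joints at [1.24, 0.353, 1.633, -0, 1.155, -0.002], TCP at [201.816, 591.522, 231.281] pointing down, gripper open.
Joint ranges: [-2.63, 2.63], [-0.92, 2.1], [0.06, 2.66], [-1.3, 4.44], [0, 2.69], [-3.02, 3.02]. Speed limits (rad/s): [2.22, 2.22, 2.79, 3.14, 3.14, 3.14].

INTERFACE

Orientations are given as [roll, pitch, yaw] about the fixed x, y, z axes, in that order (R = Rz(yaw) Ry(pitch) Rx(roll)).
In Python, from rig import telemetry, imaging, r gives the robot as it stands. The module is installed in compiled form; this text tells all that it offers.
- The arm moves only by the tool step_arm, never from a script. Its argument "moves" is a list of rows, each a list of 3 entries, a list of its own where there are three numbers: the turn, a rotation vector about the tool's x, y, z scaled (see below), then the shift along the tool's x, y, z scaled (see below), then the opening, from -1 (shut) to 1 (fully open). A call has 1 to 8 rows; each row is the pose to reach, as a shift and turn from the pose commanded when the call began, along the tool's axes at that moment; what a row does not reach only later rows make up. The controller multiplies each number of a shift by 200 mm and each number of a turn by 45 degrees. A row lasts 1/10 s, in which the tool goes at most 50 mm and 8.59 degrees, less where a joint would pass 70% of its speed; a pose out of reach is approached as far as the arm can. A call with a number of a shift or a turn outside -1 to 1 is refused whole. A call with a gripper value outside its range is refused whole. The fingers move at their own pace and stop on an object; "squeeze" is the grip in N (left out, the last holds). Time passes only in rows, so rows that repeat a pose let the fingers close. It gives the time, the measured TCP pose, the force, the opening and the grip force at its end, in the units of the state.
- telemetry.sense(): the state, without advancing time (a new reading comes with each control period).
- imaging.grab_frame(name): name is "scene" or "side" or "wrist"; returns the picture (384x512x3 uint8, red, green, blue); there is no depth.
- imaging.calibration(name): a dict with "fx", "fy", "cx", "cy" (pixels), "dist_coeffs" ([k1, k2, p1, p2, k3] as OpenCV has them; the pictures are not rectified), "cam_to_world" (4x4, takes a point from camera to world coordinates). Camera axes: x right, y up, looking along -z (the intrinsics and any distortion apply to the point x, -y, -z); pixel columns grow to the right and rows downward; lengths in mm; the calibration is good to about 2 mm. A picture is of the moment at which its call begins: read the wrist's pose just before it. calibration takes no time and is no camera call; for the wrist camera it gives the pose at the moment of the call.
- r.sign_off(): hands the job in; it is judged then, once.
Trained networks look in the newest picture that a camera, given by its name, has taken for a name from the list of things; names that differ only in an ending like _2 or _b are one class to them, and where a whole thing is asked for, a point or a joint stands for the part that bears it (a point fixed in the world has none). Each returns a list of dicts, best first, with "conf" (0 to 1); they miss things now and then, are a little off and sometimes report something else, mostly with a low value. They report only what shows in the picture. A call takes as long as a camera call. They do not tell look-alikes from the thing itself.
- imaging.recognise(camera, name): "extent" ([left, top, width, height] in pixels, round what is visible of it).
- imaging.mark_of(camera, name): "xy" ([column, row] in pixels: a listed point, or the origin of a listed thing).
The state is a dict: "clock": time; "qpos": joint angles; "qvel": joint speeds; "joint_efforts": joint torques, N m; "eef_pos": TCP position; "tcp_rot": TCP orientation; "contact_force": force on the tool from outside, world axes, zero at the start; "wrist_torque": the same for the moment, N m; "opening": opening from 0.0 (shut) to 1.0 (fully open); "grasp_force": force on a finger pad.
Only numpy, scipy, OpenCV 4.12 (cv2) and the standard library are available. Lean on these libraries where they do the work, as an engineer would, in place of code of your own. Each camera call takes 0.05 s, during which the arm holds its last target. There are 200 camera calls.

## Working session

There is one attempt and no reset: what is moved stays moved. The work goes in short steps, Python scripts to look and compute and a tool call to move; the robot and the scene stay as the last step left them, time stands still between calls to the robot, and variables do not carry over. Pictures are saved under pics/ and viewed, at most 14 in all, crops included, and the job is handed in when it is done.

Besides the shell and the picture viewer there is one more tool, called after "Request:" by a JSON object that holds its "name" and its "arguments". step_arm: Moves the arm, as the interface text tells. Its arguments: {"type":"object","properties":{"moves":{"type":"array"},"squeeze":{"type":"number"}},"required":["moves"]}

```bash
mkdir -p pics
cat > h.py <<'E'
import numpy as np, cv2
from rig import telemetry, imaging, r
from scipy.spatial.transform import Rotation as R
def ray(cal,uv):
    K=np.array([[cal['fx'],0,cal['cx']],[0,cal['fy'],cal['cy']],[0,0,1.]])
    p=cv2.undistortPoints(np.array([[uv]],float),K,np.array(cal['dist_coeffs'],float))[0,0]
    T=np.array(cal['cam_to_world']); return T[:3,3], T[:3,:3]@np.array([p[0],-p[1],-1.])
def at_z(cal,uv,z):
    o,d=ray(cal,uv); return (o+d*(z-o[2])/d[2]).round(1)
def proj(cal,P):
    K=np.array([[cal['fx'],0,cal['cx']],[0,cal['fy'],cal['cy']],[0,0,1.]])
    T=np.array(cal['cam_to_world']); q=T[:3,:3].T@(np.array(P,float)-T[:3,3])
    return cv2.projectPoints(np.array([[q[0],-q[1],-q[2]]]),np.zeros(3),np.zeros(3),K,np.array(cal['dist_coeffs'],float))[0].ravel().round(1)
def save(n,f,crop=None,s=1):
    im=imaging.grab_frame(n)
    o=im if crop is None else im[crop[1]:crop[3],crop[0]:crop[2]]
    cv2.imwrite('pics/'+f,cv2.resize(o[:,:,::-1],None,fx=s,fy=s,interpolation=cv2.INTER_CUBIC)); return im
E
python3 - <<'E'
from h import *
s=telemetry.sense(); print(s['eef_pos'],s['tcp_rot'],s['opening'])
a=save('scene','a.png'); b=save('side','b.png'); 
cv2.imwrite('pics/ab.png',np.vstack([a,b])[:,:,::-1])
Z=dict(spool=None,pan=72,spindle_foot=50,grip_top=98,station_load=50,station_camera=50,shoot_top=50)
for c in('scene','side'):
    cal=imaging.calibration(c); print(c,np.array(cal['cam_to_world'])[:3,3])
    for n,z in Z.items():
        for m in imaging.mark_of(c,n)[:4]: print(n,m['conf'],np.round(m['xy']),at_z(cal,m['xy'],72 if z is None else z))
E
```

```text
[201.65161688 591.08713419 230.58986408] [-3.14024206e+00 -1.73475586e-05  2.81280302e+00] 0.999014535849765
scene [ 962.34046237  800.87971756 1047.70075504]
spool 0.93 [307. 285.] [550.1 354.7  72. ]
spool 0.77 [255. 332.] [741.8 399.7  72. ]
spool 0.73 [254. 256.] [626.8 196.4  72. ]
spool 0.68 [362. 241.] [318.2 315.5  72. ]
pan 0.89 [311. 283.] [535.8 354.7  72. ]
spindle_foot 0.68 [227. 216.] [614.6  -1.3  50. ]
spindle_foot 0.56 [234. 214.] [593.6   2.6  50. ]
grip_top 0.84 [260. 200.] [509.1  31.3  98. ]
station_load 0.78 [232. 214.] [596.4   0.9  50. ]
station_camera 0.93 [222. 191.] [ 578.6 -113.6   50. ]
shoot_top 0.44 [248. 159.] [ 417.1 -213.3   50. ]
shoot_top 0.31 [268. 141.] [ 291.8 -267.7   50. ]
side [-193.93858741  742.86160961  743.06181022]
spool 0.8 [206. 219.] [539.  209.2  72. ]
spool 0.7 [141. 316.] [365.1 551.7  72. ]
spool 0.69 [167. 236.] [559.8 343.2  72. ]
spool 0.58 [256. 293.] [215.1 321.1  72. ]
pan 0.57 [166. 239.] [552.  352.1  72. ]
spindle_foot 0.85 [237. 189.] [616.   -3.7  50. ]
grip_top 0.72 [252. 191.] [513.   21.1  98. ]
station_load 0.87 [240. 187.] [617.4 -20.2  50. ]
station_camera 0.71 [266. 178.] [ 588.4 -134.    50. ]
station_camera 0.28 [297. 220.] [336.2  -1.6  50. ]
station_camera 0.24 [240. 190.] [603.  -6.  50.]
shoot_top 0.54 [315. 183.] [ 424.8 -230.1   50. ]
shoot_top 0.17 [340. 167.] [ 421.6 -401.1   50. ]
```

View pics/a.png

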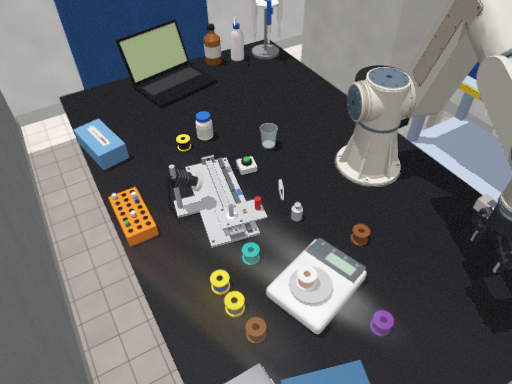

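View pics/b.png

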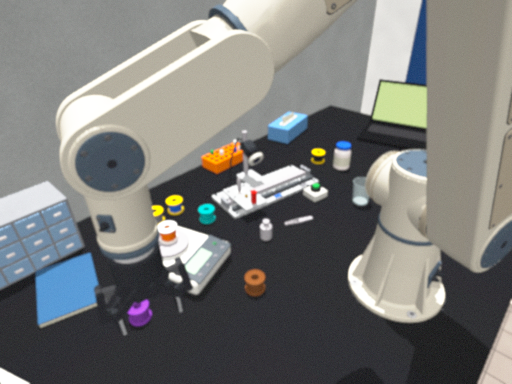

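Scene picture: the target is the orange spool with white flanges, on the pan at (307,280). Things that could be mistaken for it: turquoise (251,253), brown (256,330) and (360,235), purple (382,322), yellow flanges (220,282), (235,303) and (183,142). The carrier's spindle is at about (230,212), the red grip at (258,203) and the green button at (247,159). The side view agrees, with the spool at (168,232).

```bash
cat >> h.py <<'E'
def go(P,yaw=None):
    s=telemetry.sense(); rot=R.from_euler('xyz',s['tcp_rot']); t=R.from_euler('xyz',[np.pi,0,s['tcp_rot'][2] if yaw is None else yaw])
    print('at',np.round(s['eef_pos'],1),np.round(s['tcp_rot'],3),'shift',(rot.inv().apply(np.array(P)-s['eef_pos'])/200).round(4),'turn',((rot.inv()*t).as_rotvec()/(np.pi/4)).round(4))
E
python3 - <<'E'
from h import *
save('scene','c.png',(190,140,390,340),3)
T=np.array(imaging.calibration('wrist')['cam_to_world']); s=telemetry.sense()
rot=R.from_euler('xyz',s['tcp_rot']); print(rot.inv().apply(T[:3,3]-s['eef_pos']), rot.inv().apply(-T[:3,2]), imaging.calibration('wrist')['fx'])
go([500,354,260],2.97)
go([545,354,260],2.97)
E
```

```text
[  79.46760723    0.3449728  -141.88642642] [-0.31256752 -0.00112003  0.94989489] 317.5864714131208
at [201.8 591.5 231.3] [ 3.142 -0.     2.813] shift [-1.7945 -0.6426 -0.1435] turn [ 1.000e-04 -0.000e+00 -2.002e-01]
at [201.8 591.5 231.3] [ 3.142 -0.     2.813] shift [-2.0074 -0.5699 -0.1435] turn [ 1.000e-04 -0.000e+00 -2.002e-01]
```

View pics/c.png

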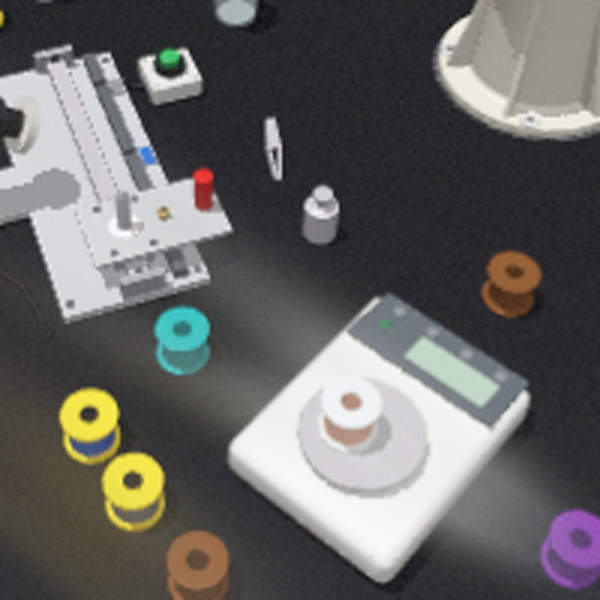

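The crop shows the white-flanged orange spool upright on the pan at crop (350,412). The spindle is at crop (123,215), the grip at (204,188) and the button at (170,60). I'll go with that spool.

Request:
{"name": "step_arm", "arguments": {"moves": [[[0,0,-0.2],[-0.9,-0.32,-0.14],1],[[0,0,-0.2],[-0.9,-0.32,-0.14],1],[[0,0,-0.2],[-0.9,-0.32,-0.14],1],[[0,0,-0.2],[-0.9,-0.32,-0.14],1],[[0,0,-0.2],[-0.9,-0.32,-0.14],1],[[0,0,-0.2],[-0.9,-0.32,-0.14],1]]}}

```text
clock: 1.45
eef_pos: [352.2, 472.3, 259.5]
tcp_rot: [3.141, -0.0, 2.968]
contact_force: [-0.8, 0.5, -0.9]
opening: 0.994
grasp_force: 0.0
```

```bash
python3 -c "
from h import *
go([500,354,260],2.97)"
```

```text
at [352.2 472.3 259.5] [ 3.141 -0.     2.968] shift [-0.8301 -0.4547 -0.0026] turn [ 0.0007 -0.0001 -0.0032]
```

Request:
{"name": "step_arm", "arguments": {"moves": [[[0,0,0],[-0.83,-0.46,0],1],[[0,0,0],[-0.83,-0.46,0],1],[[0,0,0],[-0.83,-0.46,0],1],[[0,0,0],[-0.83,-0.46,0],1],[[0,0,0],[-0.83,-0.46,0],1],[[0,0,0],[-0.83,-0.46,0],1]]}}

```text
clock: 2.05
eef_pos: [498.9, 354.3, 258.8]
tcp_rot: [-3.141, -0.001, 2.969]
contact_force: [0.1, 0.3, -0.7]
opening: 0.998
grasp_force: 0.0
```

```bash
cat > w.py <<'E'
from h import *
import sys
def look(f,names):
    s=telemetry.sense(); cal=imaging.calibration('wrist'); im=save('wrist',f)
    print(np.round(s['eef_pos'],1))
    for n,z in names.items():
        for m in imaging.mark_of('wrist',n)[:3]: print(n,m['conf'],np.round(m['xy']),at_z(cal,m['xy'],z))
    return cal,im
def flange(cal,im,z,near):
    # white top flange ellipse near predicted pixel
    c=proj(cal,[*near,z]); g=cv2.cvtColor(im,cv2.COLOR_RGB2HSV)
    return c
E
python3 - <<'E'
from w import *
cal,im=look('w1.png',dict(spool=72,pan=72,spindle_foot=50,grip_top=98,shoot_top=50,station_load=50))
E
```

```text
[498.9 354.3 258.8]
spool 0.95 [127. 248.] [575.3 190.3  72. ]
spool 0.77 [294. 293.] [670.5 376.3  72. ]
spool 0.7 [252. 208.] [550.7 344.3  72. ]
pan 0.95 [261. 197.] [538.6 355.9  72. ]
spindle_foot 0.61 [ 11. 277.] [603.8   0.   50. ]
station_load 0.69 [247. 157.] [496.8 347.7  50. ]
station_load 0.55 [ 11. 275.] [600.6   1.   50. ]
```

View pics/w1.png

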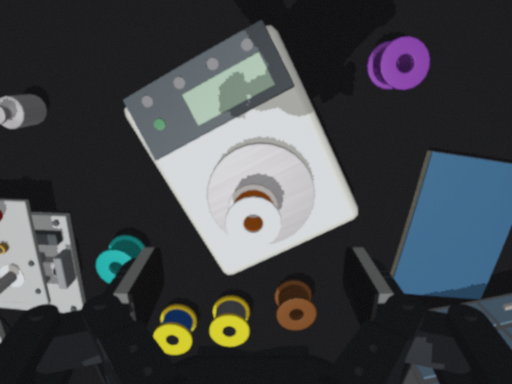

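The wrist view shows the spool's top flange centred at about (253,222), with its bore at (253,223). The pan is at (261,197) and nothing stands within finger reach. I'll measure the bore centre.

Run:
```python
from w import *
cal=imaging.calibration('wrist'); im=cv2.imread('pics/w1.png')
P=at_z(cal,(253,222.5),117); print(P)
# bore: non-white blob inside flange
c=im[205:245,232:276].astype(int); m=((c.min(2)<150)*255).astype('uint8')
n,l,st,ce=cv2.connectedComponentsWithStats(m)
for i in range(1,n):
    if st[i,4]>60: print(st[i],ce[i]+[232,205],at_z(cal,ce[i]+[232,205],117))
go([*P[:2],150])
```

```text
[547.7 346.2 117. ]
[ 12  10  19  17 262] [252.79389313 223.14885496] [548.4 345.9 117. ]
at [498.6 354.6 259.3] [ 3.142 -0.     2.971] shift [-0.2493 -0.      0.5466] turn [ 0.0001 -0.0001 -0.    ]
```

Request:
{"name": "step_arm", "arguments": {"moves": [[[0,0,0],[-0.25,0,0.54],1],[[0,0,0],[-0.25,0,0.54],1],[[0,0,0],[-0.25,0,0.54],1],[[0,0,0],[-0.25,0,0.54],1],[[0,0,0],[-0.25,0,0.54],1]]}}

```text
clock: 2.9
eef_pos: [548.6, 345.8, 152.4]
tcp_rot: [3.141, 0.0, 2.97]
contact_force: [-0.5, 0.6, 0.3]
opening: 1.003
grasp_force: 0.0
```

Run:
```python
from w import *
cal,im=look('w2.png',dict(spool=72))
u,v=proj(cal,[548,346,117]).astype(int); print(u,v)
y0,x0=max(v-50,0),u-60; c=im[y0:v+50,x0:u+60].astype(int); m=((c.min(2)<150)*255).astype('uint8')
n,l,st,ce=cv2.connectedComponentsWithStats(m)
for i in range(1,n):
    if st[i,4]>60: print(st[i],ce[i]+[x0,y0],at_z(cal,ce[i]+[x0,y0],117))
go([548,346,76])
```

```text
[548.6 345.8 152.4]
spool 0.95 [254. 196.] [548.9 346.5  72. ]
spool 0.71 [304. 315.] [663.8 370.6  72. ]
spool 0.61 [ 86. 261.] [581.2 200.5  72. ]
253 219
[  4   0  22  10 122] [208.46721311 171.86885246] [513.9 325.7 117. ]
[ 22   0  98  32 945] [270.64338624 177.94497354] [523.6 360.6 117. ]
[ 44  37  32  29 716] [252.35195531 220.3198324 ] [548.3 345.5 117. ]
[ 85  84  35  16 290] [300.5137931  263.11724138] [583.2 370.8 117. ]
at [549.  346.3 153.7] [3.139e+00 2.000e-03 2.970e+00] shift [ 0.0057 -0.0031  0.3882] turn [0.0027 0.0027 0.    ]
```

View pics/w2.png

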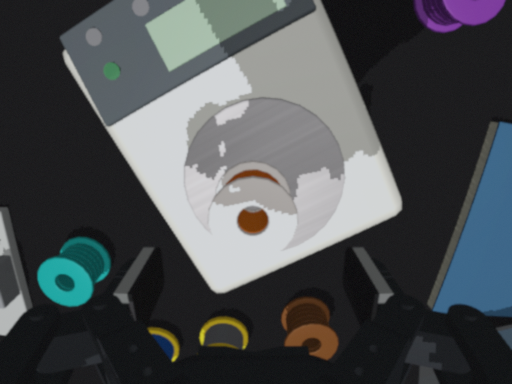

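The close view shows the bore at (252,220), which puts the axis at (548.3, 345.7). The fingers straddle the spool and the space around it is clear. I'll descend and grip.

Request:
{"name": "step_arm", "arguments": {"moves": [[[0,0,0],[0,0,0.2],1],[[0,0,0],[0,0,0.33],1],[[0,0,0],[0,0,0.37],1],[[0,0,0],[0,0,0.37],1],[[0,0,0],[0,0,0.37],-1],[[0,0,0],[0,0,0.37],-1],[[0,0,0],[0,0,0.37],-1],[[0,0,0],[0,0,0.37],-1]], "squeeze": 35}}

```text
clock: 3.8
eef_pos: [549.6, 345.9, 79.4]
tcp_rot: [3.14, 0.002, 2.97]
contact_force: [-0.9, 0.3, 6.6]
opening: 0.631
grasp_force: 35.5
```

Request:
{"name": "step_arm", "arguments": {"moves": [[[0,0,0],[0,0,0],-1],[[0,0,0],[0,0,0],-1],[[0,0,0],[0,0,0],-1],[[0,0,0],[0,0,0],-1]]}}

```text
clock: 4.2
eef_pos: [549.6, 346.0, 79.4]
tcp_rot: [3.14, 0.002, 2.97]
contact_force: [-1.7, -0.6, 5.9]
opening: 0.633
grasp_force: 35.5
```

Request:
{"name": "step_arm", "arguments": {"moves": [[[0,0,0],[0,0,-0.05],-1],[[0,0,0],[0,0,-0.15],-1],[[0,0,0],[0,0,-0.3],-1],[[0,0,0],[0,0,-0.45],-1],[[0,0,0],[0,0,-0.6],-1],[[0,0,0],[0,0,-0.6],-1]]}}

```text
clock: 4.8
eef_pos: [550.9, 346.7, 203.0]
tcp_rot: [3.136, 0.006, 2.97]
contact_force: [0.6, 0.1, -1.7]
opening: 0.625
grasp_force: 37.4
```

Run:
```python
from w import *
cal,im=look('w3.png',dict(spool=200,grip_top=98,spindle_foot=50))
go([600,90,230])
```

```text
[550.9 346.7 203. ]
spool 0.81 [413.   8.] [452.3 432.4 200. ]
spool 0.69 [251. 242.] [548.2 346.3 200. ]
spool 0.62 [104. 235.] [531.7 272.5 200. ]
at [547.8 344.7 196.2] [-3.14e+00 -1.00e-03  2.97e+00] shift [-0.4745 -1.2106 -0.1681] turn [-0.0016 -0.0018  0.    ]
```

Request:
{"name": "step_arm", "arguments": {"moves": [[[0,0,0],[-0.1,-0.2,-0.1],-1],[[0,0,0],[-0.2,-0.4,-0.1],-1],[[0,0,0],[-0.3,-0.6,-0.1],-1],[[0,0,0],[-0.35,-0.8,-0.1],-1],[[0,0,0],[-0.4,-1,-0.1],-1],[[0,0,0],[-0.4,-1,-0.1],-1],[[0,0,0],[-0.4,-1,-0.1],-1]]}}

```text
clock: 5.7
eef_pos: [592.7, 133.6, 216.0]
tcp_rot: [-3.141, -0.002, 2.968]
contact_force: [-1.0, 1.1, -2.2]
opening: 0.631
grasp_force: 37.9
```

Run:
```python
from w import *
cal,im=look('w4.png',dict(spool=225,grip_top=98,spindle_foot=50,station_load=50,station_camera=50,shoot_top=50))
```

```text
[592.7 133.6 216. ]
spool 0.78 [251. 240.] [582.6 134.5 225. ]
spool 0.74 [272. 171.] [551.6 149.3 225. ]
spool 0.57 [458. 226.] [593.6 232.9 225. ]
grip_top 0.66 [ 95. 114.] [513.1  15.7  98. ]
spindle_foot 0.78 [129. 196.] [6.006e+02 4.000e-01 5.000e+01]
station_load 0.87 [131. 197.] [602.1   2.6  50. ]
station_load 0.45 [381. 248.] [706.8 256.8  50. ]
station_camera 0.8 [ 16. 194.] [ 576.3 -124.1   50. ]
shoot_top 0.67 [252. 242.] [674.8 118.6  50. ]
shoot_top 0.23 [488.  76.] [541.1 372.4  50. ]
```

View pics/w4.png

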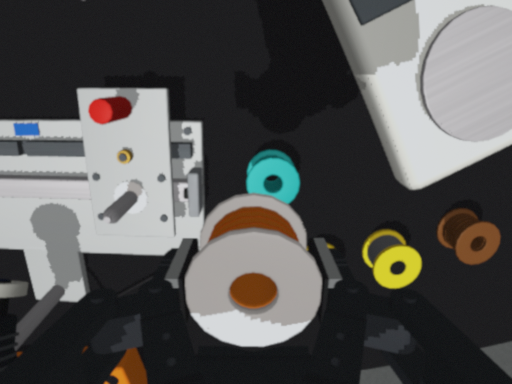

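The wrist view shows the spool held upright between the fingers. The spindle's foot is at about (130,197) and its tip at (107,217), with the red grip top at (98,112). The rail lies nearly along the image rows. I'll go closer and measure the spindle in detail.

Run:
```python
from w import *
cal=imaging.calibration('wrist')
print('tip',at_z(cal,(107,217),108),'foot',at_z(cal,(130,197),50),'grip',at_z(cal,(99,112),98))
# spool top bore
print('spool axis',at_z(cal,(253,291),216-7.4+45))
# deck front edge corners at z50
a=at_z(cal,(79,88),50);b=at_z(cal,(167,88),50);print(a,b,np.degrees(np.arctan2(*(b-a)[:2])))
go([600,60,190])
```

```text
tip [601.1   4.6 108. ] foot [603.2   3.   50. ] grip [513.5  20.9  98. ]
spool axis [591.4 135.9 253.6]
[487.6 -15.6  50. ] [503.9  68.7  50. ] 10.943495755628863
at [593.1 135.5 217.1] [-3.142 -0.     2.971] shift [-0.098  -0.3662  0.1357] turn [-0.     -0.0002  0.    ]
```

Request:
{"name": "step_arm", "arguments": {"moves": [[[0,0,0],[-0.07,-0.15,0.05],-1],[[0,0,0],[-0.1,-0.25,0.1],-1],[[0,0,0],[-0.1,-0.33,0.13],-1],[[0,0,0],[-0.1,-0.33,0.13],-1],[[0,0,0],[-0.1,-0.33,0.13],-1]]}}

```text
clock: 6.55
eef_pos: [601.5, 66.4, 191.4]
tcp_rot: [3.141, -0.0, 2.969]
contact_force: [-0.9, 0.7, -2.6]
opening: 0.629
grasp_force: 38.0
```

Run:
```python
from w import *
cal,im=look('w5.png',dict(grip_top=98,spindle_foot=50))
np.save('T5.npy',cal)
c=im[60:360,60:360]; cv2.imwrite('pics/w5c.png',cv2.resize(c[:,:,::-1],None,fx=2,fy=2,interpolation=cv2.INTER_CUBIC))
```

```text
[601.5  66.4 191.4]
grip_top 0.7 [165.  83.] [511.5  18.4  98. ]
spindle_foot 0.86 [185. 185.] [601.5   1.9  50. ]
```

View pics/w5c.png

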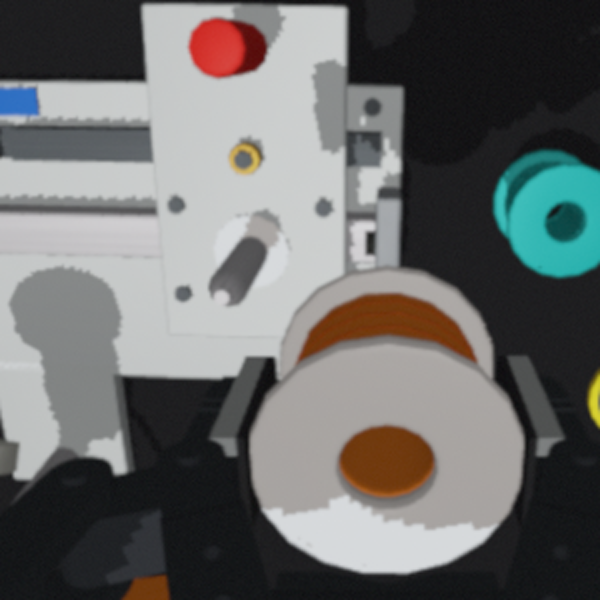

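In the crop (2x, origin 60,60), the washer is centred at (251,251), the spindle tip at (221,296), the grip top at (219,48) and the held spool's bore at (387,461).

Run:
```python
from w import *
cal=np.load('T5.npy',allow_pickle=True).item()
f=at_z(cal,(185.5,185.5),50);t=at_z(cal,(170.5,208),108);g=at_z(cal,(169.5,84),98)
print('foot',f,'tip',t,'grip',g,'->',g[:2]+92*np.array([.982,-.19]))
print('spool axis',at_z(cal,(253.5,290.5),191.4-7.4+45))
go([604,3.5,140],2.951)
```

```text
foot [602.    1.9  50. ] tip [601.6   2.2 108. ] grip [512.5  21.4  98. ] -> [602.844   3.92 ]
spool axis [598.8  67.2 229. ]
at [601.9  67.  191.8] [3.141e+00 1.000e-03 2.971e+00] shift [-0.064  -0.311   0.2589] turn [0.0007 0.001  0.0249]
```

Request:
{"name": "step_arm", "arguments": {"moves": [[[0,0,0.02],[-0.03,-0.15,0.1],-1],[[0,0,0.02],[-0.06,-0.25,0.2],-1],[[0,0,0.02],[-0.063,-0.318,0.25],-1],[[0,0,0.02],[-0.063,-0.318,0.28],-1],[[0,0,0.02],[-0.063,-0.318,0.28],-1],[[0,0,0.02],[-0.063,-0.318,0.28],-1]]}}

```text
clock: 7.3
eef_pos: [603.6, 2.1, 135.9]
tcp_rot: [3.141, 0.001, 2.955]
contact_force: [-0.4, -0.5, -1.5]
opening: 0.626
grasp_force: 38.0
```

Run:
```python
from w import *
im=imaging.grab_frame('scene'); c=im[170:270,170:290]; b=imaging.grab_frame('side')[120:230,190:310]
o=np.hstack([cv2.resize(x,(400,400),interpolation=cv2.INTER_CUBIC) for x in(c,b)]); cv2.imwrite('pics/p1.png',o[:,:,::-1])
go([604.2,2,100])
```

```text
at [603.8   2.1 136.1] [3.141e+00 1.000e-03 2.955e+00] shift [-0.0017 -0.      0.1807] turn [0.0006 0.0017 0.    ]
```

View pics/p1.png

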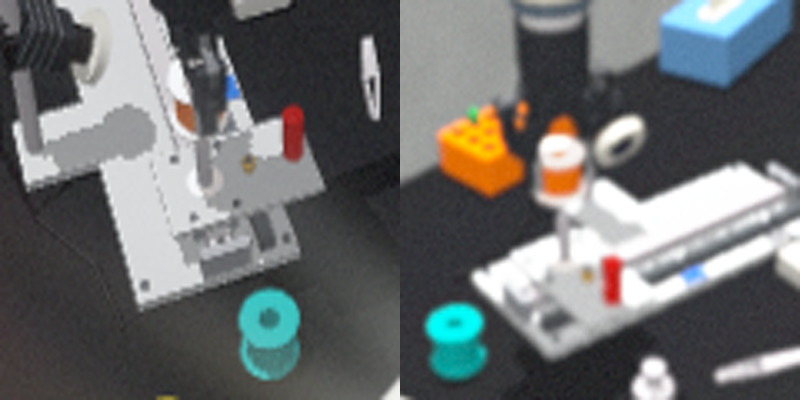

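The two views show the spool directly above the spindle, lined up at columns 205 and 562. I'll descend slowly and watch the force.

Request:
{"name": "step_arm", "arguments": {"moves": [[[0,0,0],[0,0,0.04],-1],[[0,0,0],[0,0,0.08],-1],[[0,0,0],[0,0,0.11],-1],[[0,0,0],[0,0,0.135],-1],[[0,0,0],[0,0,0.155],-1],[[0,0,0],[0,0,0.17],-1],[[0,0,0],[0,0,0.18],-1]]}}

```text
clock: 8.1
eef_pos: [603.2, 1.2, 99.0]
tcp_rot: [-3.142, -0.0, 2.954]
contact_force: [-0.8, 0.1, -1.9]
opening: 0.63
grasp_force: 38.0
```

Request:
{"name": "step_arm", "arguments": {"moves": [[[0,0,0],[0,0,0.04],-1],[[0,0,0],[0,0,0.08],-1],[[0,0,0],[0,0,0.11],-1],[[0,0,0],[0,0,0.14],-1],[[0,0,0],[0,0,0.165],-1],[[0,0,0],[0,0,0.18],-1],[[0,0,0],[0,0,0.19],-1],[[0,0,0],[0,0,0.19],-1]]}}

```text
clock: 8.9
eef_pos: [603.2, 1.3, 61.1]
tcp_rot: [-3.142, -0.0, 2.954]
contact_force: [-0.5, 0.3, -2.0]
opening: 0.63
grasp_force: 38.0
```

Request:
{"name": "step_arm", "arguments": {"moves": [[[0,0,0],[0,0,0.006],-1],[[0,0,0],[0,0,0.012],-1],[[0,0,0],[0,0,0.016],-1],[[0,0,0],[0,0,0.016],-1]]}}

```text
clock: 9.3
eef_pos: [603.2, 1.3, 58.1]
tcp_rot: [-3.142, -0.0, 2.954]
contact_force: [0.4, 0.1, -2.1]
opening: 0.635
grasp_force: 38.0
```

Request:
{"name": "step_arm", "arguments": {"moves": [[[0,0,0],[0,0,0.004],-1],[[0,0,0],[0,0,0.008],-1],[[0,0,0],[0,0,0.008],-1]]}}

```text
clock: 9.6
eef_pos: [603.3, 1.3, 57.4]
tcp_rot: [3.141, 0.0, 2.954]
contact_force: [-3.4, 0.1, 8.0]
opening: 0.626
grasp_force: 38.4
```

Contact at 8 N, so the spool is seated. Releasing.

Request:
{"name": "step_arm", "arguments": {"moves": [[[0,0,0],[0,0,0],-0.2],[[0,0,0],[0,0,0],0.5],[[0,0,0],[0,0,0],1],[[0,0,0],[0,0,0],1],[[0,0,0],[0,0,0],1],[[0,0,0],[0,0,0],1]]}}

```text
clock: 10.2
eef_pos: [603.2, 1.3, 56.4]
tcp_rot: [-3.142, -0.0, 2.954]
contact_force: [0.3, 1.0, -0.2]
opening: 0.998
grasp_force: 0.0
```

Request:
{"name": "step_arm", "arguments": {"moves": [[[0,0,0],[0,0,-0.1],1],[[0,0,0],[0,0,-0.25],1],[[0,0,0],[0,0,-0.5],1],[[0,0,0],[0,0,-0.75],1],[[0,0,0],[0.3,0,-0.75],1],[[0,0,0],[0.3,0,-0.75],1],[[0,0,0],[0.3,0,-0.75],1]]}}

```text
clock: 10.9
eef_pos: [542.5, 12.7, 206.6]
tcp_rot: [-3.141, -0.001, 2.955]
contact_force: [0.1, -0.4, -0.2]
opening: 0.998
grasp_force: 0.0
```

Run:
```python
from w import *
cal,im=look('w6.png',dict(grip_top=98,spindle_foot=50,spool=50,station_camera=50,shoot_top=50))
np.save('T6.npy',cal)
```

```text
[542.5  12.7 206.6]
grip_top 0.57 [251. 149.] [512.7  16.8  98. ]
spool 0.84 [253. 227.] [602.9   1.1  50. ]
spool 0.55 [379. 195.] [592.1 132.8  50. ]
station_camera 0.68 [130. 226.] [ 577.9 -124.2   50. ]
shoot_top 0.17 [254. 150.] [524.1  17.6  50. ]
```

View pics/w6.png

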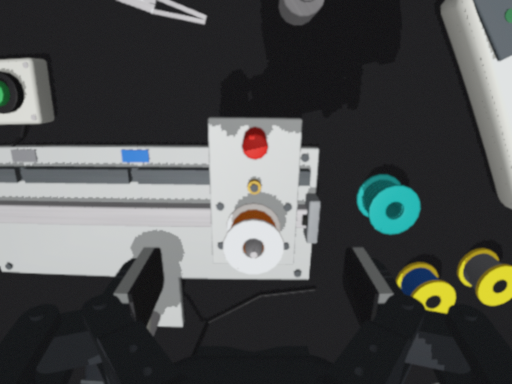

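The wrist view shows the spool down over the spindle, with the tip at (253,247) centred in the bore. The red grip is at (255,142), the blue camera plate at (135,155) and the green button at (3,95). Next I'll pinch the grip.

Run:
```python
from w import *
cal=np.load('T6.npy',allow_pickle=True).item(); im=cv2.imread('pics/w6.png').astype(int)
m=((im[:,:,2]>90)&(im[:,:,1]<60)&(im[:,:,0]<60)).astype('uint8')[120:170,235:275]
ys,xs=np.nonzero(m); print(xs.min()+235,xs.max()+235,ys.min()+120,ys.max()+120)
print('pred grip top',proj(cal,[511.7,19.5,98]),'foot',proj(cal,[511.7,19.5,50]),'spooltop/tip',proj(cal,[602,2,95]),proj(cal,[602,2,108]), 'btn',at_z(cal,(2,95),50))
go([511.7,19.5,150]); go([511.7,19.5,66])
```

```text
243 266 128 156
pred grip top [254.2 146.8] foot [254.1 137.2] spooltop/tip [253.6 247.6] [253.6 255. ] btn [ 424.2 -210.    50. ]
at [544.9  12.3 206. ] [-3.141 -0.     2.954] shift [0.1699 0.0043 0.2798] turn [-0.0002 -0.0006  0.    ]
at [544.9  12.3 206. ] [-3.141 -0.     2.954] shift [0.1696 0.0044 0.6998] turn [-0.0002 -0.0006  0.    ]
```

Request:
{"name": "step_arm", "arguments": {"moves": [[[0,0,0],[0.17,0,0.2],1],[[0,0,0],[0.17,0,0.35],1],[[0,0,0],[0.17,0,0.5],1],[[0,0,0],[0.17,0,0.62],1],[[0,0,0],[0.17,0,0.68],1],[[0,0,0],[0.17,0,0.68],1],[[0,0,0],[0.17,0,0.68],0.2],[[0,0,0],[0.17,0,0.68],-0.2]]}}

```text
clock: 12.0
eef_pos: [512.0, 18.8, 71.6]
tcp_rot: [3.141, 0.002, 2.954]
contact_force: [-0.4, 0.8, 0.1]
opening: 0.689
grasp_force: 0.0
```

Request:
{"name": "step_arm", "arguments": {"moves": [[[0,0,0],[0,0,0],-0.4],[[0,0,0],[0,0,0],-0.6],[[0,0,0],[0,0,0],-1],[[0,0,0],[0,0,0],-1],[[0,0,0],[0,0,0],-1]], "squeeze": 30}}

```text
clock: 12.5
eef_pos: [511.4, 19.1, 71.3]
tcp_rot: [3.141, 0.001, 2.954]
contact_force: [-1.8, 0.3, 6.2]
opening: 0.249
grasp_force: 29.1
```

Request:
{"name": "step_arm", "arguments": {"moves": [[[0,0,0],[0,-0.05,0],-1],[[0,0,0],[0,-0.13,0],-1],[[0,0,0],[0,-0.23,0],-1],[[0,0,0],[0,-0.34,0],-1],[[0,0,0],[0,-0.45,0],-1],[[0,0,0],[0,-0.55,0],-1],[[0,0,0],[0,-0.62,0],-1],[[0,0,0],[0,-0.65,0],-1]]}}

```text
clock: 13.3
eef_pos: [485.6, -109.5, 71.2]
tcp_rot: [3.141, -0.002, 2.953]
contact_force: [-4.6, 8.4, 13.4]
opening: 0.247
grasp_force: 30.2
```

Request:
{"name": "step_arm", "arguments": {"moves": [[[0,0,0],[0,0,0],-1],[[0,0,0],[0,0,0],-1],[[0,0,0],[0,0,0],-1]]}}

```text
clock: 13.6
eef_pos: [485.7, -108.6, 71.2]
tcp_rot: [3.141, -0.002, 2.954]
contact_force: [-5.9, 3.2, 12.3]
opening: 0.247
grasp_force: 30.1
```

Request:
{"name": "step_arm", "arguments": {"moves": [[[0,0,0],[0,0,0],-0.3],[[0,0,0],[0,0,0],0],[[0,0,0],[0,0,0],0.2],[[0,0,0],[0,0,0],0.2]]}}

```text
clock: 14.0
eef_pos: [486.7, -109.0, 70.5]
tcp_rot: [-3.142, 0.0, 2.954]
contact_force: [-0.2, 0.5, 0.8]
opening: 0.604
grasp_force: 0.0
```

Request:
{"name": "step_arm", "arguments": {"moves": [[[0,0,0],[0,0,-0.1],0.2],[[0,0,0],[0,0,-0.3],0.2],[[0,0,0],[0,0,-0.5],0.2],[[0,0,0],[0.2,-0.2,-0.68],0.2],[[0,0,0],[0.2,-0.3,-0.68],0],[[0,0,0],[0.2,-0.3,-0.68],-1],[[0,0,0],[0.2,-0.3,-0.68],-1]]}}

```text
clock: 14.7
eef_pos: [436.2, -160.8, 206.7]
tcp_rot: [3.142, 0.001, 2.952]
contact_force: [-0.4, 0.4, 0.6]
opening: 0.166
grasp_force: 0.0
```

Run:
```python
from w import *
cal,im=look('w7.png',dict(grip_top=98,spindle_foot=50,spool=50,station_camera=50,shoot_top=50))
np.save('T7.npy',cal)
```

```text
[ 436.2 -160.8  206.7]
grip_top 0.79 [319. 226.] [ 484.2 -111.2   98. ]
grip_top 0.31 [420. 282.] [561.9 -22.4  98. ]
spool 0.75 [306. 282.] [ 573.8 -127.1   50. ]
spool 0.74 [509. 248.] [578.7 106.2  50. ]
station_camera 0.52 [351.  84.] [374.4 -58.4  50. ]
shoot_top 0.94 [191. 166.] [ 421.4 -219.6   50. ]
shoot_top 0.34 [465.  81.] [388.6  48.9  50. ]
```

View pics/w7.png

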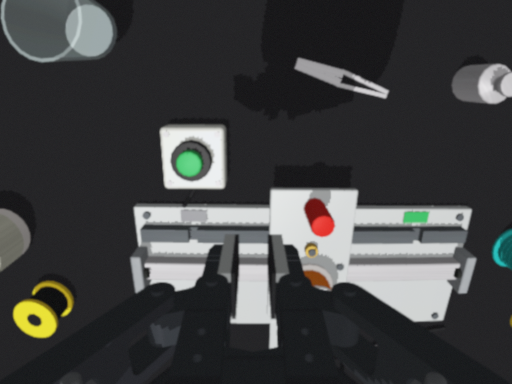

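The wrist view shows the carrier at the middle station, hiding the blue plate, with green and grey plates visible at (416,216) and (194,215). The grip top is at (322,226) and the button top at (189,164).

Run:
```python
from w import *
cal=np.load('T7.npy',allow_pickle=True).item(); im=cv2.imread('pics/w7.png').astype(int)
m=((im[:,:,1]>110)&(im[:,:,2]<90)&(im[:,:,0]<120)).astype('uint8'); m[:, 240:]=0
n,l,st,ce=cv2.connectedComponentsWithStats(m); i=1+np.argmax(st[1:,4]); print(st[i],ce[i])
B=at_z(cal,ce[i],50); print('button',B)
g=at_z(cal,(322,226),98); print('grip',g,'travel',-(g[:2]-np.array([511.7,19.5]))@[.188,.982])
# deck centre vs station plates
for p in((272,190),(357,190)): print('deck',at_z(cal,p,50))
pl=[at_z(cal,p,18) for p in((416,216),(194,215))]; print('plates',pl,(pl[0]+pl[1])/2)
d=np.array([.188,.982]); dc=(at_z(cal,(272,190),50)+at_z(cal,(357,190),50))[:2]/2
for z in (12,18,24):
    pc=(at_z(cal,(416,216),z)+at_z(cal,(194,215),z))[:2]/2; print(z,'deck minus camera station along y',(dc-pc)@d)
go([*B[:2],75])
```

```text
[176 151  26  26 181] [188.03314917 163.34254144]
button [ 418.5 -221.5   50. ]
grip [ 484.9 -109.    98. ] travel 131.2254
deck [ 460.6 -146.3   50. ]
deck [476.6 -62.6  50. ]
plates [array([534.2,  12.1,  18. ]), array([ 484.5, -238. ,   18. ])] [ 509.35 -112.95   18.  ]
12 deck minus camera station along y -0.42020000000000934
18 deck minus camera station along y 0.6860000000000003
24 deck minus camera station along y 1.7921999999999942
at [ 436.3 -159.8  205.9] [ 3.141e+00 -1.000e-03  2.955e+00] shift [ 0.0295 -0.3199  0.6543] turn [ 0.0004 -0.0015 -0.    ]
```

Request:
{"name": "step_arm", "arguments": {"moves": [[[0,0,0],[0.03,-0.15,0.1],-1],[[0,0,0],[0.03,-0.315,0.25],-1],[[0,0,0],[0.03,-0.315,0.45],-1],[[0,0,0],[0.03,-0.315,0.6],-1],[[0,0,0],[0.03,-0.315,0.69],-1],[[0,0,0],[0.03,-0.315,0.69],-1],[[0,0,0],[0.03,-0.315,0.69],-1]]}}

```text
clock: 15.7
eef_pos: [418.7, -220.9, 68.5]
tcp_rot: [3.141, -0.001, 2.955]
contact_force: [-0.7, -0.9, 0.5]
opening: -0.001
grasp_force: 0.0
```

Run:
```python
from w import *
cal,im=look('w8.png',dict(shoot_top=50))
go([419,-221,45])
```

```text
[ 418.7 -220.9   68.5]
shoot_top 0.83 [254. 236.] [ 420.8 -220.8   50. ]
at [ 419.5 -221.4   69.5] [-3.141e+00  2.000e-03  2.955e+00] shift [0.0028 0.0016 0.1223] turn [-0.0006  0.0019 -0.    ]
```

View pics/w8.png

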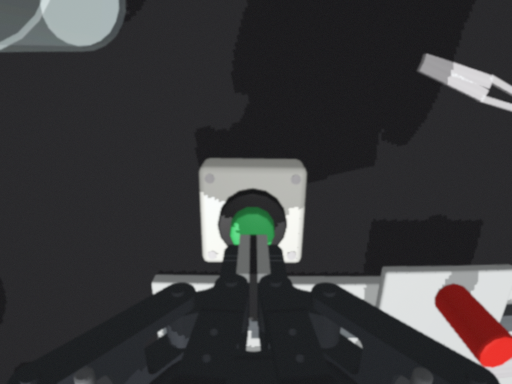

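The fingertips are above the button at (253,233). Pressing.

Request:
{"name": "step_arm", "arguments": {"moves": [[[0,0,0],[0,0,0.06],-1],[[0,0,0],[0,0,0.09],-1],[[0,0,0],[0,0,0.11],-1],[[0,0,0],[0,0,0.12],-1],[[0,0,0],[0,0,0.125],-1],[[0,0,0],[0,0,0.125],-1]]}}

```text
clock: 16.4
eef_pos: [418.7, -221.3, 44.0]
tcp_rot: [3.142, 0.0, 2.954]
contact_force: [-2.0, 0.5, 9.1]
opening: -0.003
grasp_force: 4.7
```

Request:
{"name": "step_arm", "arguments": {"moves": [[[0,0,0],[0,0,0.005],-1],[[0,0,0],[0,0,0.005],-1]]}}

```text
clock: 16.6
eef_pos: [418.8, -221.3, 43.7]
tcp_rot: [-3.142, 0.0, 2.954]
contact_force: [-4.8, 3.8, 23.0]
opening: -0.001
grasp_force: 11.4
```

Request:
{"name": "step_arm", "arguments": {"moves": [[[0,0,0],[0,0,-0.1],-1],[[0,0,0],[0,0,-0.3],-1],[[0,0,0],[0,0,-0.55],-1],[[0,0,0],[0.2,0,-0.8],-1],[[0,0,0],[0.3,0,-0.9],-1],[[0,0,0],[0.3,0,-0.9],-1],[[0,0,0],[0.3,0,-0.9],-1]]}}

```text
clock: 17.3
eef_pos: [359.7, -210.3, 223.0]
tcp_rot: [-3.141, 0.002, 2.954]
contact_force: [-0.3, 0.3, 0.7]
opening: 0.001
grasp_force: 0.0
```

Run:
```python
from w import *
a=imaging.grab_frame('scene')[140:270,170:300]; b=imaging.grab_frame('wrist')
o=np.hstack([cv2.resize(a,(384,384),interpolation=cv2.INTER_CUBIC),cv2.resize(b,(400,300))[:, :] if 0 else cv2.resize(b,(416,384))]); cv2.imwrite('pics/e.png',o[:,:,::-1])
cal=imaging.calibration('scene'); 
for n,z in dict(grip_top=98,spindle_foot=50,spool=50).items():
    for m in imaging.mark_of('scene',n)[:2]: print(n,m['conf'],m['xy'],at_z(cal,m['xy'],z))
```

```text
grip_top 0.56 [248.5, 174.4] [480.6 -93.7  98. ]
spindle_foot 0.79 [217.3, 188.8] [ 586.6 -131.1   50. ]
spool 0.92 [381.9, 326.3] [443.8 549.   50. ]
spool 0.73 [221.3, 189.8] [ 576.8 -119.4   50. ]
```

View pics/e.png

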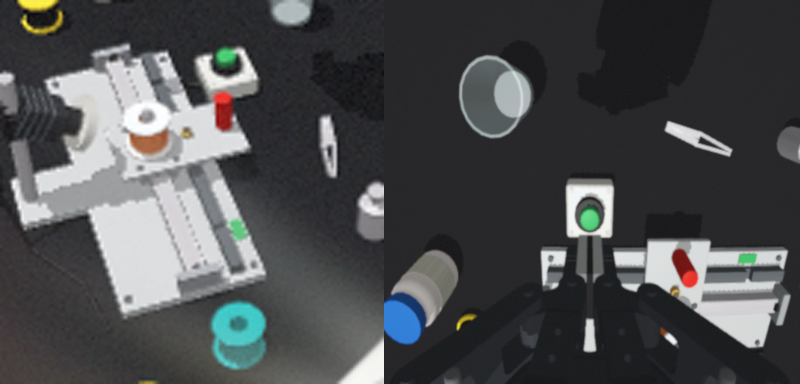

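The spool sits flat on the carrier at the camera station, the button is back up, and the arm is clear of everything. Handing in.

```bash
python3 -c "
from h import *
print(r.sign_off())"
```

```text
the job is handed in; nothing more can be done
None
```

The orange spool is on the carrier's spindle, the carrier is at the camera station, and the green button was pressed fully and released; the job was handed in at about 17 s, and sign-off returned no verdict.

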